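Open the slide scanner's sprung hood and index the slide carrier

TASK

The next slide has to be dusted before it is scanned: swing the scanner's sprung hood up past the dead point of its spring and ease it over until it rests open on its stop, never letting it snap over or slam shut. Then push the slide carrier along its rails to the robot's left until it clicks into its next stop, and no further. Leave the other things on the bench where they stand.

Things in the scene. Friction and masses are not known exactly. Their poses are not given: they have to be found in the camera images.
- scanner: Benchtop slide scanner, fixed: grey base 170 (x) x 300 (y) x 70 mm high under a black hood. Origin: centre of its underside, on the counter; +x points to its back (hinge side), +y to the robot's left, z up. The base spans x = -75 to +95 mm; deck at z = 70 mm. A spring strut on the left outer flank, y = 160 mm, z = 23 to 112, x = 30 to 80 mm (hood shut).
- hood_hinge (a point): Middle of the hood's hinge line, at x = 70, z = 80 mm of the scanner. Axes as the scanner's; the hinge runs along y. The over-centre spring and the weight press the hood shut with about 6 N at the bar at first, falling to nothing at the dead point near 0.9 rad (0.8 to 1.0); beyond it the spring pulls it open with up to about 5 N and holds it on its stop.
- hood (a joint): Opening angle of the hood (rad): 0 shut, grows as its front rises, 1.605 on the open stop. Black box open below with a bar handle in front, about 0.55 kg, 294 mm wide, 76 mm high, its roof reaching 141 mm forward of the hinge, underside 4 mm above the deck. Let go before the dead point (about 0.9 rad) it slams shut; let go beyond it, it snaps over: at the bar it must stay under about 0.3 m/s.
- hood_bar (a point): Middle of the hood's bar handle: a round aluminium bar, 10 mm diameter, 110 mm long along y, on two 8 mm posts at y = +-45 mm; it may turn between the finger pads. Hood shut: 149 mm in front of (-x) and 34 mm above the hinge line (radius 153 mm); it moves on that circle. Axes turn with the hood (shut: parallel to the scanner's).
- hood_front (a point): Point of the hood's sloping front behind the bar's middle; the bar's axis stands 32 mm off it. Shut, the front's normal leans 60 degrees from vertical towards the robot. The roof juts out as a visor, 36 mm above the bar, to 8 mm short of being over it: from above there is no way in. Come in tilted 35 to 45 degrees from vertical, tips pointing away from the robot, fingers opened 30 mm.
- carrier (a joint): Travel of the slide carrier along its rails (m), growing to the robot's left (+y), 0 to 0.113. Starts unclicked, 0.002 to 0.028. Sliding takes about 2 N. Its next stop lies somewhere from 0.039 to 0.055 (the stop block is set anew for each batch: feel for it), the one after 0.056 further. A stop draws the carrier in over its last 4 mm; pushing it on out of a stop takes about 10 N.
- plunger (a joint): Spring plunger of the stops, in the small brass stop block behind the carrier (m): about 0.003 while it is pressed back by the carrier's plain edge, 0 when it has dropped into the carrier's V notch, that is when the carrier has clicked in. Nothing to touch: the carrier is moved by its tab alone.
- carrier_tab (a point): Where the carrier is pushed: middle of the outer (-y) face of the upright finger tab at its right end, 97 mm above the counter. The tab is 34 mm wide (x), 5 mm thick; its top is 8 mm above this point, the carrier's plate 16 mm below. Axes as the scanner's. Nothing stands to the right of the tab above the deck once the hood is open.
- carrier_mid (a point): Top centre of the carrier's plate: flat aluminium, 58 (x) x 120 (y) x 10 mm, with two white 50 mm slide mounts side by side, between low rails (tops 78 mm above the counter), inside the hood: it can be reached only with the hood open. Axes as the scanner's. The light window is in the deck at y = 0 of the scanner.
- blower: Black rubber blower bulb, 60 mm diameter, 105 mm tall, bystander. Origin: centre of its underside.
- loupe: Black loupe, 52 mm diameter, 47 mm tall, bystander. Origin: centre of its underside.
- slide_box: Grey box of slides, 60 x 110 x 54 mm, bystander. Origin: centre of its underside.
- tank: Black film-developing tank, 108 mm diameter, 130 mm tall, bystander. Origin: centre of its underside.
- beaker: Glass beaker, 72 mm diameter, 95 mm tall, bystander. Origin: centre of its underside.
- bottle_a: White chemical bottle with black cap, 62 mm diameter, 165 mm tall, bystander. Origin: centre of its underside.
- dust_brush: Dusting brush, 150 mm long, lying flat, bystander. Origin: middle of its underside, handle to its -x.

How it is judged (in metres and radians):
On the way, in this order (a step that is already met when the one before it is completed fails the run):
1. the hood is swung over and rests open on its stop (value of joint hood above 1.52 rad), for 0.3 s.
2. the carrier clicks into its next stop (value of joint plunger below 0.001 m and value of joint carrier between 0.035 and 0.06 m), for 0.3 s.
At the end, for the whole second after the job is handed in: The hood rests open on its stop (over 1.52 rad) and the carrier is clicked into its next stop: plunger dropped into the notch to within 1 mm, carrier travel between 0.035 and 0.060 m, not in the stop after; both at rest (all of step 2 and value of joint hood above 1.52 rad and velocity of joint hood between -0.1 and 0.1 rad/s and velocity of joint carrier between -0.01 and 0.01 m/s); the robot touches nothing.
It fails at once if the hood snaps over or slams: it swings faster than 2.5 rad/s (velocity of joint hood above 2.5 rad/s or velocity of joint hood below -2.5 rad/s).
It fails at once if a bystander is moved by more than 20 mm (distance of any of blower, loupe, slide_box, tank, beaker, bottle_a, dust_brush from where it was at the start of the episode above 0.02 m).
It also fails if it takes over 50 s, if anything falls off the work surface, if the arm or the gripper's body presses on something with over 40 N, if the wrist force passes 120 N, or if a joint passes its speed limit or range.

ROBOT

A 6-joint arm with a two-finger parallel gripper is mounted at the origin on the work surface. World frame = base frame: x ahead of the robot, y to its left, z up, the work surface at z = 0. Lengths are in mm, angles in rad, forces in N, time in s.
With the tool pointing down it reaches from about 275 to 750 mm from the base axis. Payload 10.2 kg.
Tool frame: the origin (TCP) lies at the centre of the arm's flange, where the gripper is bolted on; the fingertips stand 173 mm ahead of it and the grasp point (between the pads) lies 155 mm ahead of it; z points along the fingers, y is the line along which they close (so a half turn about z gives the same grasp; the last joint's range is limited). The gripper opens to 85 mm and grips with 20 to 120 N. Pads are 22 mm wide; open, the fingers measure 114 mm over their backs; the gripper's body (76 mm by 85 mm) begins 54 mm behind the grasp point. The pads swing forward as they close: fully open they stand 13 mm farther back than shut.
Start: joints at [-1.462, 0.313, 1.498, -0, 1.331, -0.223], TCP at [171.004, -496.377, 404.694] pointing down, gripper open.
Joint ranges: [-2.94, 2.94], [-0.97, 2.17], [0.19, 2.56], [-1.23, 4.37], [0.02, 3.11], [-2.88, 2.88]. Speed limits (rad/s): [2.39, 2.39, 3.01, 3.14, 3.14, 3.14].

INTERFACE

Orientations are given as a unit quaternion [w, x, y, z].
In Python, from rig import ctrl gives the robot as it stands.
- The arm moves only by the shell command python3 steer.py [OPENING] [FORCE], which reads ROWS from standard input. ROWS is a JSON list that holds a single list of rows (three levels of brackets), with 1 to 8 rows, each of 6 numbers: dx, dy, dz in mm, then a rotation vector rx, ry, rz in rad; each row is the pose to reach, as a shift and turn from the pose commanded when the command began, along the tool's axes at that moment; what a row does not reach only later rows make up. A row lasts 1/10 s, in which the tool goes at most 50 mm and 0.15 rad, less where a joint would pass 70% of its speed; a pose out of reach is approached as far as the arm can. OPENING is the opening from 0.0 (shut) to 1.0 (fully open), set as the command begins (- or left out keeps the last). The fingers move at their own pace and stop on an object; FORCE is the grip in N (left out, the last holds). Time passes only in rows, so rows that do not move let the fingers close. It prints the time, the measured TCP pose, the force, the opening and the grip force at its end. Input that does not fit is refused with a message, and nothing moves.
- ctrl.sense(): the state, without advancing time (a new reading comes with each control period).
- ctrl.capture(name): name is "scene" or "top" or "wrist"; returns the picture (384x512x3 uint8, red, green, blue); there is no depth.
- ctrl.calibration(name): a dict with "fx", "fy", "cx", "cy" (pixels), "position" and "attitude" of the camera in the world. Camera axes: x right, y down, z forward; pixel columns grow to the right and rows downward; lengths in mm; the calibration is good to about 2 mm. A picture is of the moment at which its call begins: read the wrist's pose just before it. calibration takes no time and is no camera call; for the wrist camera it gives the pose at the moment of the call.
- ctrl.finish_job(): hands the job in; it is judged then, once.
The state is a dict: "time_s": time; "joints": joint angles; "dq": joint speeds; "tau": joint torques, N m; "eef_pos": TCP position; "ee_rot": TCP orientation; "force": force on the tool from outside, world axes, zero at the start; "wrist_torque": the same for the moment, N m; "grip_width": opening from 0.0 (shut) to 1.0 (fully open); "grip_force": force on a finger pad.
Only numpy, scipy, OpenCV 4.12 (cv2) and the standard library are available. Lean on these libraries where they do the work, as an engineer would, in place of code of your own. Each camera call takes 0.05 s, during which the arm holds its last target. There are 200 camera calls.

## Working session

There is one attempt and no reset: what is moved stays moved. The work goes in short steps, Python scripts to look and compute and a shell command to move; the robot and the scene stay as the last step left them, time stands still between calls to the robot, and variables do not carry over. Pictures are saved under pics/ and viewed, at most 10 in all, crops included, and the job is handed in when it is done.

```bash
ls; mkdir -p pics; python3 - <<'E'
from rig import ctrl
import cv2
s=ctrl.sense();print(s)
for n in("scene","top"):
    c=ctrl.calibration(n);print(n,c)
    cv2.imwrite(f"pics/{n}0.png",ctrl.capture(n)[:,:,::-1])
E
```

```text
pics
rig.py
steer.py
{'time_s': 0.0, 'joints': array([-1.46241162e+00,  3.13480878e-01,  1.49842438e+00,  1.55299935e-05,
        1.33099910e+00, -2.23387654e-01]), 'dq': array([-0.00120327,  0.00249325,  0.00113975, -0.00026091,  0.00038146,
        0.00010559]), 'tau': array([-8.10540787e-04, -4.12263179e+01, -2.59742832e+01, -2.10632629e-04,
        4.15268514e-03,  3.15317031e-06]), 'eef_pos': array([ 170.9952107 , -496.34182088,  404.12390779]), 'ee_rot': array([-6.54335756e-04,  9.86272504e-01,  1.65124549e-01,  4.52208790e-05]), 'force': array([-0.05464273, -0.92450588, -0.16135408]), 'wrist_torque': array([-0.01358769, -0.02055246, -0.00235152]), 'grip_force': 0.0, 'grip_width': 0.9971599024862031}
scene {'fx': 495.6241583905831, 'fy': 495.6241583905831, 'cx': 257.1974438488155, 'cy': 190.48450619718614, 'position': array([1703.24403862, -125.10783816, 1109.94994005]), 'attitude': array([-0.32046731,  0.68563423,  0.59068736, -0.27981218])}
top {'fx': 462.7296259417811, 'fy': 462.7296259417811, 'cx': 257.9081193406028, 'cy': 193.2609466728554, 'position': array([ 246.37890365,   76.42858599, 1459.58040367]), 'attitude': array([ 0.06275856, -0.7038107 ,  0.7039083 , -0.07228393])}
```

View pics/scene0.png

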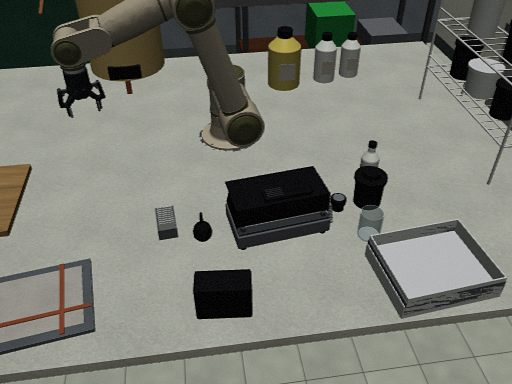

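View pics/top0.png

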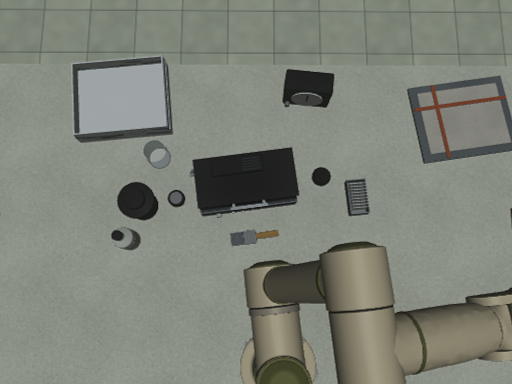

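Top view: scanner roof with corners at about (193,159), (292,149), (298,196) and (202,210). The bar is near (250,205) and the brush lies in front at (255,237). The scene view shows the back of the same scanner. I'll zoom in and get rough coordinates.

```bash
cat > h.py <<'E'
import numpy as np,cv2
from scipy.spatial.transform import Rotation as R
from rig import ctrl
def rot(q): return R.from_quat([q[1],q[2],q[3],q[0]])
def ray(c,u,v):
    d=rot(c["attitude"]).apply([(u-c["cx"])/c["fx"],(v-c["cy"])/c["fy"],1]);return np.array(c["position"]),d/np.linalg.norm(d)
def onz(c,u,v,z):
    p,d=ray(c,u,v);return p+d*(z-p[2])/d[2]
def proj(c,P):
    q=rot(c["attitude"]).inv().apply(np.array(P)-c["position"]);return np.array([c["cx"]+c["fx"]*q[0]/q[2],c["cy"]+c["fy"]*q[1]/q[2]])
def tri(l):
    A=np.zeros((3,3));b=np.zeros(3)
    for c,u,v in l:
        p,d=ray(c,u,v);M=np.eye(3)-np.outer(d,d);A+=M;b+=M@p
    P=np.linalg.solve(A,b);return P,[np.linalg.norm(np.cross(P-ray(c,u,v)[0],ray(c,u,v)[1])) for c,u,v in l]
E
python3 - <<'E'
from h import *
c=ctrl.calibration("top")
for u,v in((193,159),(292,149),(298,196),(202,210)):print(onz(c,u,v,150).round())
print("bar",onz(c,250,205,114).round(),"brush",onz(c,232,238,10).round(),onz(c,278,234,10).round(),"loupe",onz(c,176,197,47).round(),"blower",onz(c,321,176,60))
im=cv2.imread("pics/top0.png")[135:255,180:340]
cv2.imwrite("pics/topc.png",cv2.convertScaleAbs(cv2.resize(im,None,fx=5,fy=5,interpolation=cv2.INTER_CUBIC),alpha=1.8,beta=20))
E
```

```text
[602. 248. 150.]
[633. -42. 150.]
[492. -57. 150.]
[451. 218. 150.]
bar [472.  81. 114.] brush [384. 138.  10.] [397.  -6.  10.] loupe [508. 311.  47.] blower [ 572.30429807 -138.9771742    60.        ]
```
View pics/topc.png

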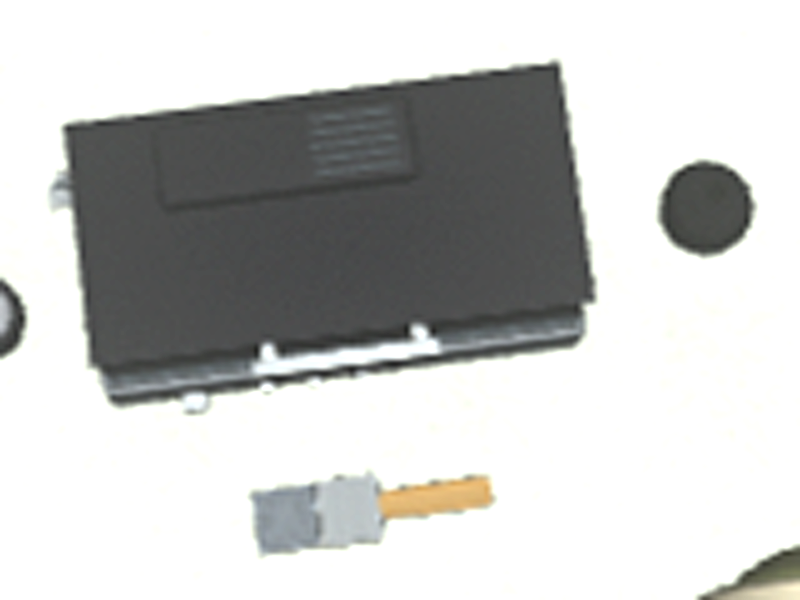

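Zoomed crop: the bar runs from about (258,367) to (440,343), which is full-frame (231.6,208.4) to (268,203.6). There are posts at both ends. Next I work out a viewing pose tilted 40°.

```bash
cat >> h.py <<'E'
def tool(yaw,tilt):
    u=np.array([np.cos(yaw),np.sin(yaw),0]);z=np.sin(tilt)*u+[0,0,-np.cos(tilt)];x=np.array([-u[1],u[0],0])
    return R.from_matrix(np.c_[x,np.cross(z,x),z])
def delta(pos,rt,frm=None):
    """shift+rotvec in tool axes from current (or given) pose"""
    if frm is None: s=ctrl.sense();frm=(s["eef_pos"],rot(s["ee_rot"]))
    return np.r_[frm[1].inv().apply(pos-frm[0]).round(1),(frm[1].inv()*rt).as_rotvec().round(3)]
E
python3 - <<'E'
from h import *
c=ctrl.calibration("top")
a,b=onz(c,231.6,208.4,114),onz(c,268,203.6,114);print(a,b,np.linalg.norm(a-b),np.arctan2(-(a-b)[0],(a-b)[1]))
yaw=.107;rt=tool(yaw,.70);bar=(a+b)/2
w=ctrl.calibration("wrist");s=ctrl.sense();q=rot(s["ee_rot"])
print("cam in tool",q.inv().apply(w["position"]-s["eef_pos"]),(q.inv()*rot(w["attitude"])).as_matrix().round(3),w["fx"])
p=bar-rt.apply([0,0,155+110]);print(p,delta(p,rt).tolist())
E
```

```text
[461.50443601 135.48229153 114.        ] [475.91522827  28.29792271 114.        ] 108.1487857174492 0.13364719376506018
cam in tool [70.66097321  0.35714021 31.10656003] [[ 0.001 -0.96  -0.279]
 [ 1.     0.001 -0.   ]
 [ 0.001 -0.279  0.96 ]] 308.6945883185286
[298.96848638  63.65815074 316.68317963] [303.4, -487.7, 88.1, -0.59, 0.469, -1.288]
```

```bash
echo '[[[130, -210, 0, -0.2, 0.16, -0.45], [260, -420, 40, -0.5, 0.4, -1.1], [303, -488, 88, -0.59, 0.469, -1.288], [303, -488, 88, -0.59, 0.469, -1.288], [303, -488, 88, -0.59, 0.469, -1.288], [303, -488, 88, -0.59, 0.469, -1.288], [303, -488, 88, -0.59, 0.469, -1.288], [303, -488, 88, -0.59, 0.469, -1.288]]]' | python3 steer.py 0.36
python3 - <<'E'
from h import *
c=ctrl.calibration("top")
bar=(onz(c,231.6,208.4,114)+onz(c,268,203.6,114))/2
rt=tool(.107,.70);p=bar-rt.apply([0,0,155+110]);print(p,delta(p,rt).tolist(),ctrl.sense()["joints"])
E
```

```text
time_s: 0.9
eef_pos: [258.4, -109.1, 347.8]
ee_rot: [0.192, 0.732, 0.618, 0.213]
force: [1.2, -0.2, 0.0]
grip_width: 0.36
grip_force: 0.0
[298.96848638  63.65815074 316.68317963] [174.0, -11.5, 45.2, -0.113, 0.092, -0.247] [-0.97500803 -0.31353228  2.31838098  0.61909973  0.87074084 -1.15022503]
```

```bash
echo '[[[50, -3, 13, -0.05, 0.04, -0.1], [100, -7, 26, -0.1, 0.08, -0.2], [174, -11.5, 45, -0.113, 0.092, -0.247], [174, -11.5, 45, -0.113, 0.092, -0.247], [174, -11.5, 45, -0.113, 0.092, -0.247], [174, -11.5, 45, -0.113, 0.092, -0.247]]]' | python3 steer.py
python3 - <<'E'
from h import *
c=ctrl.calibration("top")
bar=(onz(c,231.6,208.4,114)+onz(c,268,203.6,114))/2
rt=tool(.107,.70);p=bar-rt.apply([0,0,155+110]);print(p,delta(p,rt).tolist(),ctrl.sense()["joints"])
w=ctrl.calibration("wrist");np.save("w1.npy",w,allow_pickle=True)
cv2.imwrite("pics/w1.png",ctrl.capture("wrist")[:,:,::-1])
for P in (onz(c,231.6,208.4,114),onz(c,268,203.6,114)):print(proj(w,P))
E
```

```text
time_s: 1.5
eef_pos: [299.4, 63.2, 316.9]
ee_rot: [0.227, 0.628, 0.699, 0.255]
force: [-0.5, 0.0, 1.3]
grip_width: 0.36
grip_force: 0.0
[298.96848638  63.65815074 316.68317963] [0.5, -0.4, -0.0, -0.004, -0.003, -0.001] [-0.24822537 -0.19282656  2.34946112  0.63281829  0.39205601 -0.87248087]
[255.21825877 126.06141566]
[257.92393854 256.6813223 ]
```

View pics/w1.png

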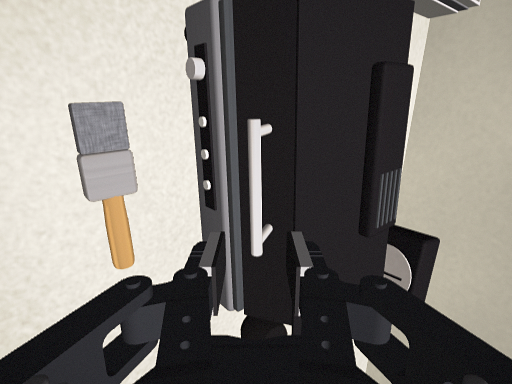

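Wrist view: the bar runs vertically from (255,120) to (257,256), with posts to its right at rows 130 and 232. The brush is well to the left. Next I measure the bar with a mask and triangulate it with the top view.

```bash
cat >> h.py <<'E'
def barw(im,x0=235,x1=275,y0=105,y1=275,rgb=True):
    g=im[y0:y1,x0:x1].min(2);m=(g>120).astype(np.uint8)
    n,l,st,_=cv2.connectedComponentsWithStats(m);k=1+st[1:,4].argmax();m=l==k
    rows=[(r,np.nonzero(m[r])[0]) for r in range(m.shape[0]) if m[r].any()]
    mid=rows[len(rows)//4:3*len(rows)//4]  # avoid posts
    f=np.polyfit([r for r,_ in mid],[c.mean() for _,c in mid],1)
    r0,r1=rows[0][0]-.5,rows[-1][0]+.5
    return [(x0+np.polyval(f,r),y0+r) for r in(r0,r1)],np.mean([len(c) for _,c in mid])
E
python3 - <<'E'
from h import *
c=ctrl.calibration("top");w=np.load("w1.npy",allow_pickle=True).item()
e,wd=barw(cv2.imread("pics/w1.png"));print(e,wd)
P=[]
for (u,v),t in zip(e,((231.6,208.4),(268,203.6))):
    p,r=tri([(w,u,v),(c,*t)]);P.append(p);print(p.round(1),r[0].round(2))
for z in(110,114,118):
    a,b=[onz(w,*q,z) for q in e];d=a-b;print(z,a.round(1),b.round(1),np.linalg.norm(d),np.arctan2(-d[0],d[1]))
E
```

```text
[(np.float64(254.11103702350505), 118.5), (np.float64(256.83624710753867), 256.5)] 11.289855072463768
[462.  138.3 111.2] 2.65
[476.   28.1 112.7] 0.2
110 [463.2 140.9 110. ] [478.3  26.4 110. ] 115.58172428952622 0.13119931948058258
114 [459.9 140.8 114. ] [474.7  28.7 114. ] 113.05847002568672 0.13119931948058297
118 [456.6 140.7 118. ] [471.   31.1 118. ] 110.53521576184718 0.13119931948058233
```

```bash
echo '[[[0, 25, 0, -0.01, -0.01, 0], [0, 50, 0, -0.015, -0.02, 0], [0, 50, 0, -0.015, -0.02, 0]]]' | python3 steer.py
python3 - <<'E'
from h import *
c=ctrl.calibration("top");w1=np.load("w1.npy",allow_pickle=True).item()
w=ctrl.calibration("wrist");im=ctrl.capture("wrist")[:,:,::-1]
g=[proj(w,p) for p in((461,139.5,113),(475,28,113))];print(g)
x=int((g[0][0]+g[1][0])/2)
e,wd=barw(im,x-22,x+22);print(e,wd)
e1,_=barw(cv2.imread("pics/w1.png"))
P=[]
for q,q1,t in zip(e,e1,((231.6,208.4),(268,203.6))):
    p,r=tri([(w,*q),(w1,*q1)]);print("w-w",p.round(1),np.round(r,2))
    p,r=tri([(w,*q),(w1,*q1),(c,*t)]);P.append(p);print(p.round(1),np.round(r,2))
bar=(P[0]+P[1])/2;d=P[0]-P[1];yaw=np.arctan2(-d[0],d[1]);print("bar",bar,yaw,np.linalg.norm(d))
rt=tool(yaw,.7)
for off in(60,0):print(off,delta(bar-rt.apply([0,0,155+off]),rt).tolist())
print(ctrl.sense()["joints"])
E
```

```text
time_s: 1.85
eef_pos: [339.3, 64.4, 351.3]
ee_rot: [0.242, 0.63, 0.693, 0.254]
force: [-0.7, 0.2, -0.9]
grip_width: 0.361
grip_force: 0.0
[array([173.93536899, 106.74939399]), array([187.31348889, 245.64312671])]
[(np.float64(171.94954509666695), 104.5), (np.float64(186.4075977604759), 244.5)] 13.014285714285714
w-w [457.5 140.8 116.8] [0.05 0.05]
[461.7 139.2 110.6] [2.07 1.88 3.57]
w-w [471.7  31.  117.2] [0.31 0.31]
[475.8  28.1 111.9] [0.98 0.67 0.46]
bar [468.75707095  83.66356167 111.27191388] 0.12628842024081136 111.94127687100773
60 [3.2, -53.4, 51.8, 0.013, 0.034, -0.02]
0 [5.2, -54.2, 111.7, 0.013, 0.034, -0.02]
[-0.20118362 -0.14658803  2.21397767  0.45326636  0.41826291 -0.64940198]
```

Wrist-to-wrist gives a bar length of 110.6 mm and a height of 117 mm, against 114 mm in the text. I'll use bar = (467,85,114.5) and yaw = 0.131.

```bash
python3 - <<'E'
from h import *
bar=np.array([467,85,114.5]);rt=tool(.131,.7)
for off in(60,0):print(off,delta(bar-rt.apply([0,0,155+off]),rt).tolist())
E
```

```text
60 [4.0, -52.5, 48.3, 0.013, 0.037, -0.023]
0 [6.2, -53.3, 108.2, 0.013, 0.037, -0.023]
```

```bash
echo '[[[2, -26, 24, 0.007, 0.018, -0.01], [4, -52.5, 48, 0.013, 0.037, -0.023], [4, -52.5, 48, 0.013, 0.037, -0.023], [4, -52.5, 48, 0.013, 0.037, -0.023]]]' | python3 steer.py
python3 - <<'E'
from h import *
bar=np.array([467,85,114.5]);rt=tool(.131,.7)
print(delta(bar-rt.apply([0,0,155]),rt).tolist())
w=ctrl.calibration("wrist");im=ctrl.capture("wrist")[:,:,::-1];cv2.imwrite("pics/w3.png",im)
d=np.array([-np.sin(.131),np.cos(.131),0])*55
print(proj(w,bar+d),proj(w,bar),proj(w,bar-d))
E
```

```text
time_s: 2.3
eef_pos: [327.8, 67.3, 277.0]
ee_rot: [0.223, 0.621, 0.707, 0.256]
force: [0.6, 0.6, -0.4]
grip_width: 0.359
grip_force: 0.0
[-0.8, 3.0, 59.7, -0.006, -0.001, -0.002]
[262.33138712 131.69731167] [261.93374366 219.41956501] [261.59325117 294.53401305]
```

View pics/w3.png

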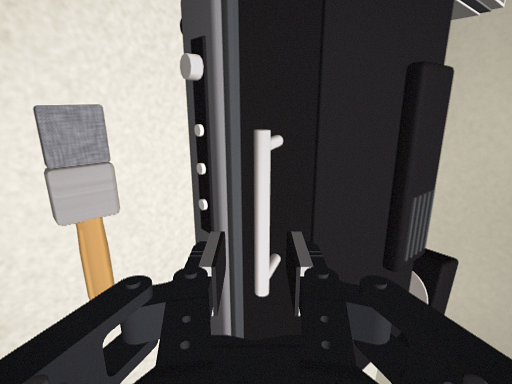

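The bar spans (262,130) to (262,296), as predicted, and is centred between the pads. I'm moving in.

```bash
echo '[[[0, 0.5, 20, 0, 0, 0], [0, 1, 40, 0, 0, 0], [0, 1, 60, 0, 0, 0], [0, 1, 60, 0, 0, 0], [0, 1, 60, 0, 0, 0]]]' | python3 steer.py
python3 - <<'E'
from h import *
bar=np.array([467,85,114.5]);rt=tool(.131,.7)
print(delta(bar-rt.apply([0,0,155]),rt).tolist(),ctrl.sense()["force"])
w=ctrl.calibration("wrist");im=ctrl.capture("wrist")[:,:,::-1];cv2.imwrite("pics/w4.png",im)
E
```

```text
time_s: 2.85
eef_pos: [366.4, 73.0, 233.0]
ee_rot: [0.225, 0.62, 0.707, 0.257]
force: [-26.7, -6.0, 11.6]
grip_width: 0.361
grip_force: 14.8
[-1.2, 1.1, 1.0, -0.004, -0.0, -0.0] [-26.66008094  -6.02349843  11.55321656]
```

View pics/w4.png

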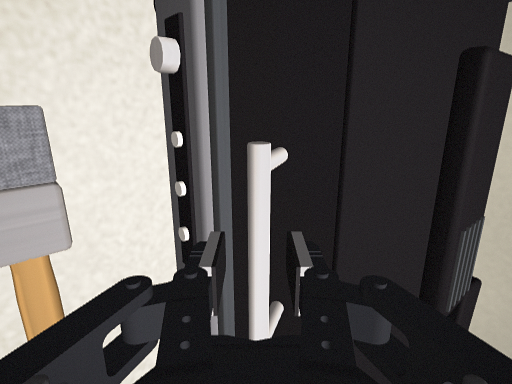

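View: the bar at column 259 is centred between the pads (214/300). The contact force, about 30 N along the front's normal, says the fingertips touch the hood front. I'll back off 7 mm and close.

```bash
echo '[[[0, 0, -7, 0, 0, 0], [0, 0, -7, 0, 0, 0], [0, 0, -7, 0, 0, 0]]]' | python3 steer.py; echo '[[[0, 0, 0, 0, 0, 0], [0, 0, 0, 0, 0, 0], [0, 0, 0, 0, 0, 0], [0, 0, 0, 0, 0, 0], [0, 0, 0, 0, 0, 0], [0, 0, 0, 0, 0, 0]]]' | python3 steer.py 0.0 30
python3 - <<'E'
from h import *
s=ctrl.sense();q=rot(s["ee_rot"]);print(s["eef_pos"],q.apply([0,0,155])+s["eef_pos"],q.as_matrix()[:,2],q.inv().apply(s["force"]),s["joints"])
E
```

```text
time_s: 3.2
eef_pos: [362.8, 72.4, 238.8]
ee_rot: [0.225, 0.619, 0.707, 0.257]
force: [-13.4, -2.0, 0.3]
grip_width: 0.353
grip_force: 5.1
time_s: 3.8
eef_pos: [363.5, 72.3, 238.7]
ee_rot: [0.225, 0.619, 0.707, 0.257]
force: [-5.6, -3.7, -4.1]
grip_width: 0.103
grip_force: 29.8
[363.49825405  72.3237836  238.66186661] [462.25191532  85.39904497 119.91106903] [ 0.6371204   0.08435653 -0.76613418] [-2.91861725 -7.29621626 -0.70847023] [-0.16715629  0.17090836  2.28519394  1.52040219  0.19057616 -1.75097763]
```

Gripped: the opening is about 9 mm, which fits the bar. Now I plan the arc rows.

```bash
cat >> h.py <<'E'
YAW=.131;B0=np.array([466.7,86,114.5]);U=np.array([np.cos(YAW),np.sin(YAW),0]);Z=np.array([0,0,1.])
H=B0+149*U-34*Z;K=162
def arc(phi,tilt0=.698):
    a=np.arctan2(34,149)+phi; B=H+152.8*(-np.cos(a)*U+np.sin(a)*Z)
    rt=tool(YAW,tilt0*(1-phi/1.605));return B-rt.apply([0,0,K]),rt
def rows(p0,phis):
    f=arc(p0)
    for p in phis:print(p.round(3),delta(*arc(p),frm=f).tolist())
def est():  # phi estimated from measured pose, and radial error
    s=ctrl.sense();q=rot(s["ee_rot"]);B=s["eef_pos"]+q.apply([0,0,K])-H;x=-B@U;r=np.hypot(x,B[2])
    al=np.arctan2(B[2],x);f=s["force"]
    return dict(phi=round(al-np.arctan2(34,149),3),r=round(r,1),tilt=round(np.arcsin(q.as_matrix()[:,2]@U),3),Frad=round(f@(-np.cos(al)*U+np.sin(al)*Z),1),Ftan=round(f@(np.sin(al)*U+np.cos(al)*Z),1),Fy=round(f@np.array([-U[1],U[0],0]),1),j=s["joints"].round(2))
E
python3 -c "
from h import *
print(est());rows(0,np.arange(.05,.41,.05))"
```

```text
{'phi': np.float64(0.0), 'r': np.float64(152.8), 'tilt': np.float64(0.698), 'Frad': np.float64(5.0), 'Ftan': np.float64(-5.4), 'Fy': np.float64(-2.9), 'j': array([-0.17,  0.17,  2.29,  1.52,  0.19, -1.75])}
0.05 [-0.0, 9.7, -4.4, 0.022, 0.0, -0.0]
0.1 [-0.0, 19.7, -8.5, 0.043, 0.0, 0.0]
0.15 [-0.0, 29.8, -12.1, 0.065, 0.0, -0.0]
0.2 [-0.0, 40.1, -15.3, 0.087, 0.0, -0.0]
0.25 [-0.0, 50.6, -18.1, 0.109, 0.0, 0.0]
0.3 [-0.0, 61.2, -20.5, 0.13, 0.0, -0.0]
0.35 [-0.0, 71.9, -22.4, 0.152, 0.0, -0.0]
0.4 [-0.0, 82.7, -23.9, 0.174, 0.0, -0.0]
```

```bash
echo '[[[0, 5, -2.2, 0.011, 0, 0], [0, 9.7, -4.4, 0.022, 0, 0], [0, 14.7, -6.5, 0.033, 0, 0], [0, 19.7, -8.5, 0.043, 0, 0]]]' | python3 steer.py 
python3 -c "
from h import *
print(est());rows(.1,np.arange(.15,.51,.05))"
```

```text
time_s: 4.2
eef_pos: [373.1, 73.5, 257.9]
ee_rot: [0.212, 0.624, 0.712, 0.242]
force: [-0.8, -2.2, -6.7]
grip_width: 0.1
grip_force: 29.6
{'phi': np.float64(0.101), 'r': np.float64(152.9), 'tilt': np.float64(0.654), 'Frad': np.float64(-1.1), 'Ftan': np.float64(-6.7), 'Fy': np.float64(-2.1), 'j': array([-0.16,  0.14,  2.23,  0.92,  0.22, -1.14])}
0.15 [-0.0, 10.0, -4.1, 0.022, 0.0, -0.0]
0.2 [0.0, 20.1, -7.7, 0.043, 0.0, -0.0]
0.25 [-0.0, 30.5, -11.0, 0.065, 0.0, -0.0]
0.3 [-0.0, 41.0, -13.8, 0.087, 0.0, -0.0]
0.35 [-0.0, 51.6, -16.2, 0.109, 0.0, -0.0]
0.4 [-0.0, 62.4, -18.2, 0.13, 0.0, -0.0]
0.45 [-0.0, 73.2, -19.7, 0.152, -0.0, 0.0]
0.5 [0.0, 84.1, -20.7, 0.174, -0.0, 0.0]
```

Tangential load is 6.7 N, as expected, and the radial force is near zero. Carrying on.

```bash
echo '[[[0, 10, -4.1, 0.022, 0, 0], [0, 20.1, -7.7, 0.043, 0, 0], [0, 30.5, -11, 0.065, 0, 0], [0, 41, -13.8, 0.087, 0, 0], [0, 51.6, -16.2, 0.109, 0, 0], [0, 62.4, -18.2, 0.13, 0, 0], [0, 73.2, -19.7, 0.152, 0, 0], [0, 84.1, -20.7, 0.174, 0, 0]]]' | python3 steer.py 
python3 -c "
from h import *
print(est());rows(.5,np.arange(.55,.91,.05))"
```

```text
time_s: 5.0
eef_pos: [426.5, 80.6, 326.1]
ee_rot: [0.156, 0.64, 0.731, 0.178]
force: [-7.9, -3.2, -0.5]
grip_width: 0.098
grip_force: 30.3
{'phi': np.float64(0.5), 'r': np.float64(153.6), 'tilt': np.float64(0.477), 'Frad': np.float64(5.8), 'Ftan': np.float64(-5.9), 'Fy': np.float64(-2.2), 'j': array([-0.11,  0.13,  1.98,  0.2 ,  0.58, -0.38])}
0.55 [0.0, 10.7, -2.5, 0.022, -0.0, 0.0]
0.6 [0.0, 21.6, -4.6, 0.043, -0.0, -0.0]
0.65 [0.0, 32.5, -6.2, 0.065, -0.0, -0.0]
0.7 [0.0, 43.5, -7.4, 0.087, -0.0, -0.0]
0.75 [0.0, 54.6, -8.1, 0.109, 0.0, -0.0]
0.8 [0.0, 65.7, -8.4, 0.13, -0.0, -0.0]
0.85 [-0.0, 76.8, -8.2, 0.152, 0.0, -0.0]
0.9 [-0.0, 87.9, -7.6, 0.174, -0.0, -0.0]
```

```bash
echo '[[[0, 10.7, -2.5, 0.022, 0, 0], [0, 21.6, -4.6, 0.043, 0, 0], [0, 32.5, -6.2, 0.065, 0, 0], [0, 43.5, -7.4, 0.087, 0, 0], [0, 54.6, -8.1, 0.109, 0, 0], [0, 65.7, -8.4, 0.13, 0, 0], [0, 76.8, -8.2, 0.152, 0, 0], [0, 87.9, -7.6, 0.174, 0, 0]]]' | python3 steer.py 
python3 -c "
from h import *
print(est());rows(.9,np.arange(.95,1.26,.05))"
```

```text
time_s: 5.8
eef_pos: [501.0, 90.6, 374.3]
ee_rot: [0.101, 0.651, 0.743, 0.115]
force: [-0.8, -0.8, -1.6]
grip_width: 0.098
grip_force: 30.2
{'phi': np.float64(0.908), 'r': np.float64(154.0), 'tilt': np.float64(0.307), 'Frad': np.float64(-1.0), 'Ftan': np.float64(-1.5), 'Fy': np.float64(-0.7), 'j': array([-0.06,  0.25,  1.67,  0.07,  0.92, -0.23])}
0.95 [-0.0, 11.1, -0.8, 0.022, 0.0, 0.0]
1.0 [-0.0, 22.3, -1.2, 0.043, 0.0, -0.0]
1.05 [-0.0, 33.4, -1.1, 0.065, 0.0, -0.0]
1.1 [-0.0, 44.6, -0.6, 0.087, 0.0, 0.0]
1.15 [-0.0, 55.7, 0.4, 0.109, 0.0, -0.0]
1.2 [0.0, 66.7, 1.8, 0.13, -0.0, 0.0]
1.25 [0.0, 77.7, 3.7, 0.152, 0.0, -0.0]
```

```bash
echo '[[[0, 11.1, -0.8, 0.022, 0, 0], [0, 22.3, -1.2, 0.043, 0, 0], [0, 33.4, -1.1, 0.065, 0, 0], [0, 44.6, -0.6, 0.087, 0, 0], [0, 55.7, 0.4, 0.109, 0, 0], [0, 66.7, 1.8, 0.13, 0, 0], [0, 77.7, 3.7, 0.152, 0, 0]]]' | python3 steer.py 
python3 -c "
from h import *
print(est());rows(1.25,np.array([1.3,1.35,1.4,1.45,1.5,1.55,1.585,1.605]))"
```

```text
time_s: 6.5
eef_pos: [575.8, 100.5, 394.4]
ee_rot: [0.051, 0.657, 0.75, 0.059]
force: [0.9, 0.7, 1.6]
grip_width: 0.099
grip_force: 29.9
{'phi': np.float64(1.258), 'r': np.float64(154.5), 'tilt': np.float64(0.157), 'Frad': np.float64(1.5), 'Ftan': np.float64(1.1), 'Fy': np.float64(0.6), 'j': array([-0.03,  0.42,  1.37,  0.03,  1.19, -0.17])}
1.3 [-0.0, 11.1, 0.7, 0.022, -0.0, -0.0]
1.35 [-0.0, 22.2, 1.8, 0.043, -0.0, 0.0]
1.4 [-0.0, 33.3, 3.4, 0.065, -0.0, 0.0]
1.45 [-0.0, 44.2, 5.4, 0.087, 0.0, -0.0]
1.5 [0.0, 55.0, 7.9, 0.109, 0.0, -0.0]
1.55 [-0.0, 65.8, 10.8, 0.13, 0.0, 0.0]
1.585 [0.0, 73.2, 13.1, 0.146, 0.0, 0.0]
1.605 [-0.0, 77.4, 14.5, 0.154, 0.0, -0.0]
```

```bash
echo '[[[0, 11.1, 0.7, 0.022, 0, 0], [0, 22.2, 1.8, 0.043, 0, 0], [0, 33.3, 3.4, 0.065, 0, 0], [0, 44.2, 5.4, 0.087, 0, 0], [0, 55, 7.9, 0.109, 0, 0], [0, 62, 9.7, 0.123, 0, 0], [0, 67, 11, 0.133, 0, 0]]]' | python3 steer.py 
python3 -c "
from h import *
print(est());rows(1.555,np.array([1.58,1.605,1.625]))"
```

```text
time_s: 7.2
eef_pos: [643.1, 109.5, 393.1]
ee_rot: [0.008, 0.659, 0.752, 0.009]
force: [3.8, 0.1, -0.6]
grip_width: 0.102
grip_force: 30.5
{'phi': np.float64(1.561), 'r': np.float64(154.2), 'tilt': np.float64(0.024), 'Frad': np.float64(0.2), 'Ftan': np.float64(3.8), 'Fy': np.float64(-0.4), 'j': array([-0.01,  0.61,  1.09,  0.  ,  1.43, -0.14])}
1.58 [0.0, 5.5, 0.9, 0.011, 0.0, 0.0]
1.605 [0.0, 10.9, 2.0, 0.022, 0.0, -0.0]
1.625 [0.0, 15.3, 2.9, 0.03, 0.0, -0.0]
```

Now ease it onto the stop until the tangential force changes sign.

```bash
echo '[[[0, 2.7, 0.4, 0.005, 0, 0], [0, 5.5, 0.9, 0.011, 0, 0], [0, 8, 1.4, 0.016, 0, 0], [0, 9.5, 1.7, 0.02, 0, 0], [0, 9.5, 1.7, 0.02, 0, 0]]]' | python3 steer.py 
python3 -c "
from h import *
print(est())"
```

```text
time_s: 7.7
eef_pos: [651.9, 110.7, 391.6]
ee_rot: [0.001, 0.659, 0.752, 0.002]
force: [4.6, 0.9, 0.4]
grip_width: 0.097
grip_force: 30.8
{'phi': np.float64(1.599), 'r': np.float64(154.0), 'tilt': np.float64(0.004), 'Frad': np.float64(1.6), 'Ftan': np.float64(4.4), 'Fy': np.float64(0.3), 'j': array([-0.01,  0.63,  1.05,  0.  ,  1.46, -0.14])}
```

```bash
echo '[[[0, 1, 0.2, 0, 0, 0], [0, 2, 0.4, 0, 0, 0], [0, 3, 0.6, 0, 0, 0], [0, 3, 0.6, 0, 0, 0]]]' | python3 steer.py 
python3 -c "
from h import *
print(est())"
```

```text
time_s: 8.1
eef_pos: [653.7, 111.0, 391.5]
ee_rot: [-0.001, 0.659, 0.752, -0.001]
force: [-14.7, -2.4, 8.8]
grip_width: 0.102
grip_force: 31.7
{'phi': np.float64(1.603), 'r': np.float64(154.0), 'tilt': np.float64(-0.003), 'Frad': np.float64(4.7), 'Ftan': np.float64(-16.6), 'Fy': np.float64(-0.4), 'j': array([-0.01,  0.64,  1.04, -0.  ,  1.47, -0.14])}
```

On the stop: the force has reversed to −16.6 N. Release and retract upward.

```bash
echo '[[[0, -1, 0, 0, 0, 0], [0, -1, 0, 0, 0, 0], [0, -1, 0, 0, 0, 0], [0, -1, 0, 0, 0, 0], [0, -1, 0, 0, 0, 0]]]' | python3 steer.py 0.36; echo '[[[0, 0, -10, 0, 0, 0], [0, 0, -30, 0, 0, 0], [0, 0, -50, 0, 0, 0], [0, -40, -70, 0, 0, 0], [0, -90, -70, 0, 0, 0], [0, -140, -70, 0, 0, 0], [0, -190, -70, 0, 0, 0], [0, -190, -70, 0, 0, 0]]]' | python3 steer.py
python3 - <<'E'
from h import *
s=ctrl.sense();print(s["force"],s["joints"].round(2))
w=ctrl.calibration("wrist");np.save("w5.npy",w,allow_pickle=True)
cv2.imwrite("pics/w5.png",ctrl.capture("wrist")[:,:,::-1])
cv2.imwrite("pics/top5.png",ctrl.capture("top")[:,:,::-1])
E
```

```text
time_s: 8.6
eef_pos: [653.9, 111.0, 390.6]
ee_rot: [0.001, 0.659, 0.752, 0.001]
force: [0.4, -0.2, 0.1]
grip_width: 0.357
grip_force: 0.0
time_s: 9.4
eef_pos: [460.5, 86.1, 460.7]
ee_rot: [0.0, 0.659, 0.752, 0.001]
force: [0.7, 0.2, 0.1]
grip_width: 0.36
grip_force: 0.0
[0.72415689 0.16171853 0.10646297] [-0.07  0.15  1.56  0.    1.43 -0.2 ]
```

View pics/w5.png

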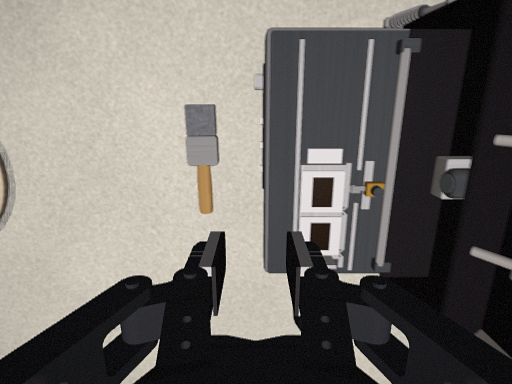

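Wrist view: the hood is open and the carrier shows white mounts at (323,190) and (322,235). There is a tab-like bit near (338,261), the brass stop is at (374,188), and the brush is untouched. Estimate the positions.

```bash
python3 - <<'E'
from h import *
w=np.load("w5.npy",allow_pickle=True).item();O=H-70*U;O[2]=0;V=np.array([-U[1],U[0],0]);print("O",O)
for n,u,v,z in(("m1",323,190,85),("m2",322,235,85),("tab?",338,261,100),("brass",374,188,80),("frontL",266,28,70),("frontR",265,270,70),("win",325,156,70)):
    p=onz(w,u,v,z);print(n,p.round(),"scanner",round((p-O)@U),round((p-O)@V))
im=cv2.imread("pics/w5.png")[170:290,270:400]
cv2.imwrite("pics/w5c.png",cv2.resize(im,None,fx=4.8,fy=4.8,interpolation=cv2.INTER_CUBIC))
E
```

```text
O [545.02310934  96.31942552   0.        ]
m1 [542.  70.  85.] scanner -6 -26
m2 [552.  14.  85.] scanner -4 -83
tab? [573. -10. 100.] scanner 14 -109
brass [602.  79.  80.] scanner 55 -25
frontL [452. 232.  70.] scanner -74 147
frontR [492. -51.  70.] scanner -72 -139
win [540. 107.  70.] scanner -3 11
```

View pics/w5c.png

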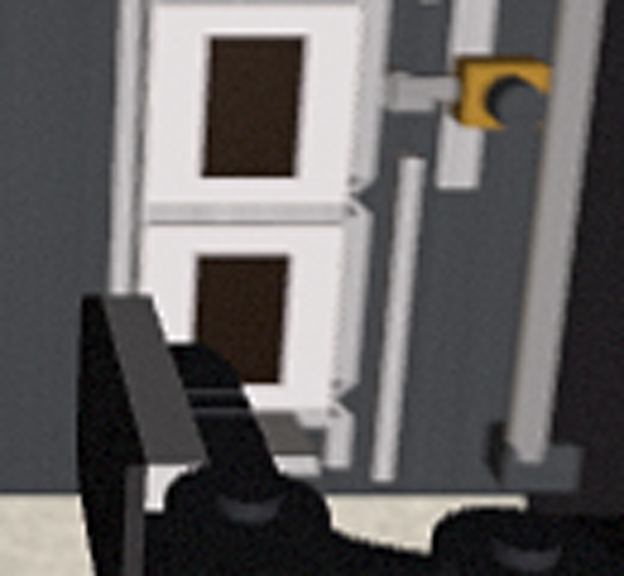

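The crop shows the V notches on the carrier's right edge at crop rows ≈195 and ≈405, the plunger tip at (388,90), and the top of the tab ending near (320,463). Next: distance to the notch and the approach pose.

```bash
python3 - <<'E'
from h import *
w=np.load("w5.npy",allow_pickle=True).item();O=H-70*U;O[2]=0;V=np.array([-U[1],U[0],0])
for n,u,v,z in(("notch1",357,192,79),("notch2",340,395,79),("plunger",388,91,79),("tab top end",320,463,105),("mount2 R",255,408,84),("mount2 L",342,228,84)):
    p=onz(w,270+u/4.8,170+v/4.8,z);print(n,p.round(1),"scanner",((p-O)@U).round(1),((p-O)@V).round(1))
rt=tool(YAW,0)
p=O-4*U-155*V;p[2]=330;print(p,delta(p,rt).tolist());p[2]=264;print(delta(p,rt).tolist())
E
```

```text
notch1 [574.1  47.1  79. ] scanner 22.4 -52.6
notch2 [581.7  -8.6  79. ] scanner 22.6 -108.8
plunger [576.1  73.9  79. ] scanner 27.9 -26.3
tab top end [571.  -15.1 105. ] scanner 11.2 -113.8
mount2 R [558.8 -12.8  84. ] scanner -0.6 -110.0
mount2 L [570.7  38.8  84. ] scanner 17.9 -60.3
[561.30435641 -57.87500043 330.        ] [-155.2, 76.2, 132.0, 0.006, -0.0, 0.001]
[-155.2, 75.8, 198.0, 0.006, -0.0, 0.001]
```

```bash
echo '[[[-40, 10, 0, 0, 0, 0], [-80, 30, 0, 0, 0, 0], [-120, 55, 20, 0, 0, 0], [-155, 75, 60, 0, 0, 0], [-155, 75, 100, 0, 0, 0], [-155, 75, 140, 0, 0, 0], [-155, 75, 140, 0, 0, 0]]]' | python3 steer.py 0.0 30
python3 - <<'E'
from h import *
O=H-70*U;O[2]=0;V=np.array([-U[1],U[0],0]);rt=tool(YAW,0)
s=ctrl.sense();print(s["force"],s["grip_width"],s["joints"].round(2))
p=O-5*U-155*V;p[2]=264;print(delta(p,rt).tolist())
w=ctrl.calibration("wrist");np.save("w6.npy",w,allow_pickle=True)
cv2.imwrite("pics/w6.png",ctrl.capture("wrist")[:,:,::-1])
E
```

```text
time_s: 10.2
eef_pos: [560.8, -58.1, 315.3]
ee_rot: [-0.004, 0.659, 0.752, -0.001]
force: [-0.9, 0.3, 1.0]
grip_width: -0.003
grip_force: 0.0
[-0.91129286  0.34931196  0.96612613] -0.0026634764045204 [-0.31  0.48  1.5   0.    1.17 -0.44]
[-0.0, -0.2, 51.3, -0.006, -0.005, 0.001]
```

View pics/w6.png

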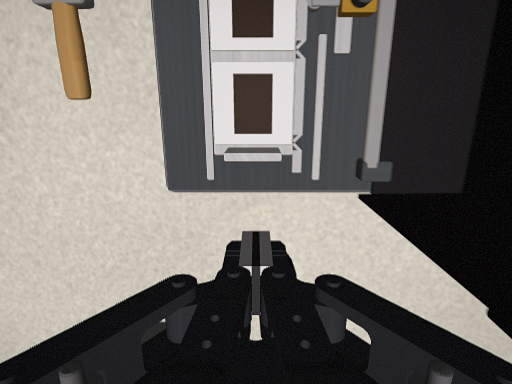

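Wrist view: the tab's top strip is at columns 225–281, rows 153–161, in line with the closed fingers at column 257. Descend.

```bash
echo '[[[0, 0, 20, 0, 0, 0], [0, 0, 40, 0, 0, 0], [0, 0, 51, 0, 0, 0], [8, 0, 51, 0, 0, 0], [14, 0, 51, 0, 0, 0], [14, 0, 51, 0, 0, 0]]]' | python3 steer.py
python3 - <<'E'
from h import *
O=H-70*U;O[2]=0;V=np.array([-U[1],U[0],0])
w=np.load("w6.npy",allow_pickle=True).item();p=onz(w,253,161,105);print("tab",(p-O)@U,(p-O)@V)
s=ctrl.sense();print((s["eef_pos"]-O)@U,(s["eef_pos"]-O)@V,s["eef_pos"][2],s["force"]@V)
E
```

```text
time_s: 10.85
eef_pos: [559.0, -42.9, 270.8]
ee_rot: [0.002, 0.658, 0.753, 0.002]
force: [0.1, -0.5, 0.2]
grip_width: 0.004
grip_force: 0.0
tab -7.242164940180466 -116.91856325392533
-4.308953545875099 -139.82229952704395 270.8435546842771 -0.4873215934212206
```

```bash
echo '[[[0, 0, 2, 0, 0, 0], [2, 0, 5, 0, 0, 0], [4, 0, 5, 0, 0, 0], [6, 0, 5, 0, 0, 0], [6, 0, 5, 0, 0, 0]]]' | python3 steer.py
cat > p.py <<'E'
from h import *
O=H-70*U;V=np.array([-U[1],U[0],0])
s=ctrl.sense();print("y",((s["eef_pos"]-O)@V).round(2),"z",s["eef_pos"][2].round(1),"F",(s["force"]@V).round(2))
E
python3 p.py
```

```text
time_s: 11.35
eef_pos: [558.0, -37.7, 264.4]
ee_rot: [0.001, 0.659, 0.752, 0.001]
force: [0.2, -0.2, 1.0]
grip_width: -0.0
grip_force: 0.0
y -134.52 z 264.4 F -0.24
```

```bash
for i in 1; do echo '[[[2, 0, 0, 0, 0, 0], [4, 0, 0, 0, 0, 0], [4, 0, 0, 0, 0, 0]]]' | python3 steer.py >/dev/null; python3 p.py; done; echo '[[[1, 0, 0, 0, 0, 0], [2, 0, 0, 0, 0, 0], [3, 0, 0, 0, 0, 0], [4, 0, 0, 0, 0, 0]]]' | python3 steer.py>/dev/null; python3 p.py;  echo '[[[1, 0, 0, 0, 0, 0], [2, 0, 0, 0, 0, 0], [3, 0, 0, 0, 0, 0], [4, 0, 0, 0, 0, 0]]]' | python3 steer.py>/dev/null; python3 p.py
```

```text
y -130.49 z 264.3 F -0.4
y -126.86 z 264.4 F -2.69
y -122.73 z 264.4 F -3.17
```

```bash
echo '[[[1.5, 0, 0, 0, 0, 0], [3, 0, 0, 0, 0, 0], [4.5, 0, 0, 0, 0, 0], [6, 0, 0, 0, 0, 0]]]' | python3 steer.py>/dev/null; python3 p.py;  echo '[[[1, 0, 0, 0, 0, 0], [2, 0, 0, 0, 0, 0], [3, 0, 0, 0, 0, 0], [4, 0, 0, 0, 0, 0]]]' | python3 steer.py>/dev/null; python3 p.py
python3 - <<'E'
from h import *
w=ctrl.calibration("wrist");np.save("w7.npy",w,allow_pickle=True)
cv2.imwrite("pics/w7.png",cv2.resize(ctrl.capture("wrist")[:,:,::-1][0:200,180:400],None,fx=3,fy=3,interpolation=cv2.INTER_CUBIC))
E
```

```text
y -116.59 z 264.3 F -3.02
y -112.64 z 264.4 F -2.52
```

View pics/w7.png

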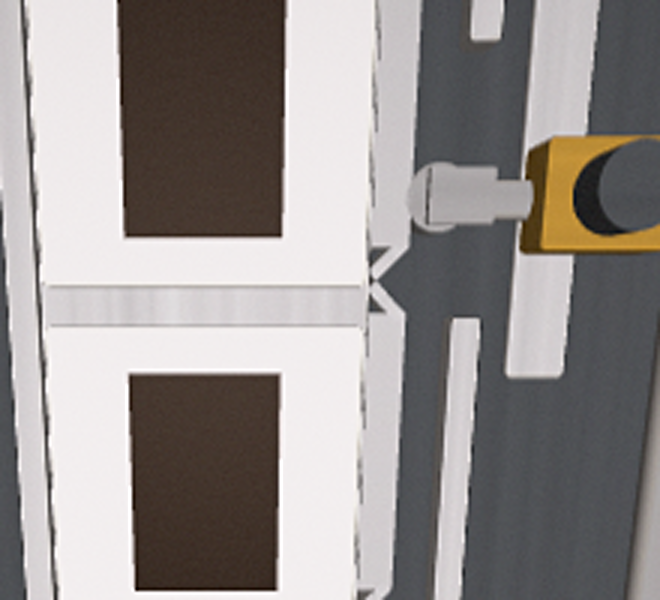

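The notch apex at crop (372,285) is still short of the plunger tip at (420,196). I'll convert that.

```bash
python3 - <<'E'
from h import *
w=np.load("w7.npy",allow_pickle=True).item();V=np.array([-U[1],U[0],0])
print([((onz(w,180+420/3,196/3,z)-onz(w,180+372/3,285/3,z))@V).round(1) for z in(76,79,82)])
E
echo '[[[1.5, 0, 0, 0, 0, 0], [3, 0, 0, 0, 0, 0], [4.5, 0, 0, 0, 0, 0], [6, 0, 0, 0, 0, 0]]]' | python3 steer.py>/dev/null; python3 p.py
```

```text
[np.float64(13.5), np.float64(13.2), np.float64(12.9)]
y -106.6 z 264.3 F -2.68
```

```bash
for i in 1; do echo '[[[0.5, 0, 0, 0, 0, 0], [1, 0, 0, 0, 0, 0]]]' | python3 steer.py>/dev/null; python3 p.py; echo '[[[0.5, 0, 0, 0, 0, 0], [1, 0, 0, 0, 0, 0]]]' | python3 steer.py>/dev/null; python3 p.py; echo '[[[0.5, 0, 0, 0, 0, 0], [1, 0, 0, 0, 0, 0]]]' | python3 steer.py>/dev/null; python3 p.py; done
```

```text
y -105.48 z 264.3 F -1.19
y -104.52 z 264.3 F -0.0
y -103.61 z 264.3 F 0.16
```

```bash
echo '[[[0.3, 0, 0, 0, 0, 0], [0.7, 0, 0, 0, 0, 0]]]' | python3 steer.py>/dev/null; python3 p.py; python3 - <<'E'
from h import *
w=ctrl.calibration("wrist");np.save("w8.npy",w,allow_pickle=True)
cv2.imwrite("pics/w8.png",cv2.resize(ctrl.capture("wrist")[:,:,::-1][0:200,180:400],None,fx=3,fy=3,interpolation=cv2.INTER_CUBIC))
E
```

```text
y -103.01 z 264.3 F 0.11
```

The pushing force dropped to zero, so the carrier appears to have been drawn in. I'll check numerically how far it moved since the last picture, using the mount gap.

```bash
python3 - <<'E'
from h import *
V=np.array([-U[1],U[0],0])
for n in(7,8):
    w=np.load(f"w{n}.npy",allow_pickle=True).item();im=cv2.imread(f"pics/w{n}.png").min(2).astype(float)
    g=im[:,300:350].mean(1)   # column band right of dark windows
    g=cv2.GaussianBlur(g[:,None],(1,5),0).ravel()
    k=np.nonzero(g<222)[0];r=np.split(k,np.nonzero(np.diff(k)>1)[0]+1);print(n,[(a[0],a[-1]) for a in r if len(a)>10],g.max())
    for a in r:
        if 25<len(a)<70:
            p=onz(w,180+325/3,(a[0]+a[-1])/2/3,82);print("  gap y",((p-H)@V).round(2))
    # plunger tip: bright vs dark background in cols 395..470
    print("  row profile cols 430-460",im[150:250:6,435:465].mean(1).round().astype(int).tolist())
E
```

```text
7 [(np.int64(284), np.int64(327))] 239.1725
  gap y -41.82
  row profile cols 430-460 [77, 77, 97, 165, 168, 164, 163, 163, 166, 167, 170, 168, 146, 130, 79, 78, 78]
8 [(np.int64(268), np.int64(312))] 239.46875
  gap y -29.83
  row profile cols 430-460 [78, 78, 78, 78, 78, 78, 78, 78, 78, 78, 77, 78, 79, 78, 97, 173, 167]
```

```bash
python3 - <<'E'
from h import *
for n,r0,r1 in((7,165,230),(8,236,310)):
    c=cv2.imread(f"pics/w{n}.png");im=c.min(2).astype(int)
    w=[int((im[r0-10:r1+15,x]>125).sum()) for x in range(395,580,5)]
    hsv=cv2.cvtColor(c,cv2.COLOR_BGR2HSV);m=(hsv[...,1]>120)&(hsv[...,2]>60);m[:,:480]=0
    ys,xs=np.nonzero(m);print(n,"light height per col from 395:",w,"brass x0",np.percentile(xs,1) if len(xs) else None,ys.min(),ys.max())
E
```

```text
7 light height per col from 395: [90, 90, 90, 80, 47, 57, 54, 51, 69, 70, 68, 65, 58, 57, 57, 57, 57, 57, 57, 57, 51, 37, 36, 37, 44, 48, 45, 27, 0, 0, 0, 0, 0, 0, 0, 0, 0] brass x0 524.0 135 253
8 light height per col from 395: [99, 99, 63, 71, 67, 66, 65, 59, 55, 55, 55, 55, 55, 55, 55, 47, 35, 35, 35, 35, 35, 35, 35, 60, 71, 49, 27, 8, 7, 7, 7, 7, 7, 7, 7, 0, 0] brass x0 520.0 207 317
```

The collar moved about 22 px (about 3 mm) out of the brass block, so the plunger has dropped into the notch. Retract and let things settle.

```bash
echo '[[[-5, 0, 0, 0, 0, 0], [-15, 0, 0, 0, 0, 0], [-30, 0, -10, 0, 0, 0], [-30, 0, -45, 0, 0, 0], [-30, -20, -80, 0, 0, 0], [-30, -20, -80, 0, 0, 0], [-30, -20, -80, 0, 0, 0], [-30, -20, -80, 0, 0, 0]]]' | python3 steer.py
python3 - <<'E'
from h import *
print(ctrl.sense()["force"].round(1))
a,b=cv2.imread("pics/top5.png"),ctrl.capture("top")[:,:,::-1]
d=(cv2.absdiff(a,np.ascontiguousarray(b)).max(2)>40).astype(np.uint8)
n,l,s,c=cv2.connectedComponentsWithStats(d);print([x.tolist() for x in s[1:] if x[4]>15])
c=ctrl.calibration("top");print([proj(c,H+153*(np.cos(np.pi-np.arctan2(34,149)-p)*U+np.sin(np.arctan2(34,149)+p)*Z)).round().tolist() for p in(0,1.605)])
print(ctrl.finish_job())
E
```

```text
time_s: 15.35
eef_pos: [537.8, -39.5, 343.7]
ee_rot: [0.0, 0.659, 0.752, 0.001]
force: [-0.5, 0.8, 0.4]
grip_width: 0.0
grip_force: 0.0
[-0.5  0.8  0.4]
[[276, 129, 18, 37, 435], [269, 133, 65, 214, 2770], [213, 150, 65, 76, 2304], [244, 196, 12, 2, 17], [156, 215, 109, 113, 1702], [231, 232, 16, 14, 171], [267, 239, 7, 16, 39], [220, 259, 76, 83, 637], [207, 273, 12, 54, 336], [156, 305, 50, 79, 1134], [208, 333, 6, 21, 61], [212, 333, 49, 24, 436], [265, 340, 27, 13, 220], [116, 342, 52, 42, 977], [237, 353, 32, 22, 191], [302, 355, 18, 19, 114], [197, 356, 14, 12, 53], [203, 362, 10, 22, 69], [217, 365, 8, 5, 24], [255, 366, 18, 18, 226], [277, 370, 5, 14, 57], [167, 374, 16, 6, 20], [188, 380, 14, 4, 25]]
[[248.0, 207.0], [239.0, 134.0]]
the job is handed in; nothing more can be done
None
```

The job is handed in at about 15 s: the hood rests open on its stop, the carrier is clicked into its next stop (the plunger was seen to drop about 3 mm), and the gripper is clear of everything; no verdict was returned, and I did not measure the bystanders' final positions.

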